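# Put the mixed-up sawn blanks into their own trays

### The job

The three sawn steel blanks beside the saw are each in the wrong tray. Put each one upright in the middle of the tray whose sample slice, on the tab, matches its cross-section; a tray holds only one blank, so park one in the spare tray with the bare tab on the way. Leave the nut, the bolt and the punch lying between the trays where they are.

Things in the scene. Friction and masses are not known exactly. Their poses are not given: they have to be found in the camera images.
- blank_pipe: Pipe blank: a bare steel thick-walled round tube, 42 mm outside and 26 mm inside diameter, 60 mm tall, open at the top, about 0.4 kg. Loose, stands upright in one of the wrong trays at the start. Origin: centre of its underside, z up along its length.
- blank_square: Square blank: a bare solid steel square bar, 36 x 36 mm, 60 mm tall, about 0.6 kg. Loose, stands upright in one of the wrong trays at the start. Origin: centre of its underside, z up along its length, x and y square to its faces.
- blank_flat: Flat blank: a bare solid steel flat bar standing on end, 50 mm wide along its x, 20 mm thick along its y, 60 mm tall, about 0.46 kg. Loose, stands upright in one of the wrong trays at the start. Origin: centre of its underside, z up along its length.
- tray_pipe: Fixed dark steel tray: square cup 78 mm outside, 70 mm inside, walls 18 mm high, floor 6 mm above the bench; flat tab (58 mm wide, 6 mm high) on its +x side, ending 95 mm from the cup's centre. On the tab, 66 mm from the origin, a fixed 8 mm thick sample slice: a round ring of 42 mm with a 26 mm hole: tray for the pipe blank. Origin: cup centre at bench level; x to the tab, z up.
- tray_square: Fixed dark steel tray: square cup 78 mm outside, 70 mm inside, walls 18 mm high, floor 6 mm above the bench; flat tab (58 mm wide, 6 mm high) on its +x side, ending 95 mm from the cup's centre. On the tab, 66 mm from the origin, a fixed 8 mm thick sample slice: a 36 mm square: tray for the square blank. Origin: cup centre at bench level; x to the tab, z up.
- tray_flat: Fixed dark steel tray: square cup 78 mm outside, 70 mm inside, walls 18 mm high, floor 6 mm above the bench; flat tab (58 mm wide, 6 mm high) on its +x side, ending 95 mm from the cup's centre. On the tab, 66 mm from the origin, a fixed 8 mm thick sample slice: a 50 x 20 mm rectangle: tray for the flat blank. Origin: cup centre at bench level; x to the tab, z up.
- tray_spare: Fixed dark steel tray: square cup 78 mm outside, 70 mm inside, walls 18 mm high, floor 6 mm above the bench; flat tab (58 mm wide, 6 mm high) on its +x side, ending 95 mm from the cup's centre. The tab is bare (no sample); cup empty at the start: the spare tray. Origin: cup centre at bench level; x to the tab, z up.
- nut: Hexagonal brass nut, 30 mm across the flats, 16 mm high. Loose bystander lying on the bench between the trays, not to be moved. Origin: centre of its underside.
- bolt: Dark steel hexagon bolt, lying, 63 mm long with a 22 mm (across flats) head, lying 22 mm high. Loose bystander lying on the bench between the trays, not to be moved. Origin: on the bench under the middle of its shank; x along the bolt, away from the head.
- punch: Centre punch with a red square shank, lying, 106 mm long and 12 mm high. Loose bystander lying on the bench between the trays, not to be moved. Origin: on the bench under its middle; x along it, towards the steel tip.
Things that resemble listed ones, but are neither listed nor needed, are in the scene too. What is shaped like the blank_square but black or yellow is not meant.

How it is judged:
On the way:
1. one of the blanks stands parked upright in the spare tray (((horizontal distance between blank_pipe and tray_spare below 0.024 m and z of blank_pipe in the frame of tray_spare below 0.01 m and angle between blank_pipe's own z axis and vertical below 0.08 rad and linear speed of blank_pipe below 0.02 m/s) or (horizontal distance between blank_square and tray_spare below 0.024 m and z of blank_square in the frame of tray_spare below 0.01 m and angle between blank_square's own z axis and vertical below 0.08 rad and linear speed of blank_square below 0.02 m/s) or (horizontal distance between blank_flat and tray_spare below 0.024 m and z of blank_flat in the frame of tray_spare below 0.01 m and angle between blank_flat's own z axis and vertical below 0.08 rad and linear speed of blank_flat below 0.02 m/s))), for 0.2 s.
At the end, for the whole second after the job is handed in: The pipe, square and flat blanks each stand upright (within 0.08 rad), at rest on the floor of the tray with the matching sample, centre within 15 mm of the cup's centre (horizontal distance between blank_pipe and tray_pipe below 0.015 m and z of blank_pipe in the frame of tray_pipe between 0.002 and 0.01 m and angle between each of blank_pipe, blank_square, blank_flat's own z axis and vertical below 0.08 rad and linear speed of each of blank_pipe, blank_square, blank_flat below 0.02 m/s and angular speed of each of blank_pipe, blank_square, blank_flat below 0.2 rad/s and horizontal distance between blank_square and tray_square below 0.015 m and z of blank_square in the frame of tray_square between 0.002 and 0.01 m and horizontal distance between blank_flat and tray_flat below 0.015 m and z of blank_flat in the frame of tray_flat between 0.002 and 0.01 m); the robot touches nothing.
It fails at once if the nut, the bolt or the punch is moved more than 30 mm (distance of any of nut, bolt, punch from where it was at the start of the episode above 0.03 m).
It also fails if it takes over 122 s, if anything falls off the work surface, if the arm or the gripper's body presses on something with over 40 N, if the wrist force passes 120 N, or if a joint passes its speed limit or range.

### The arm

A 6-joint arm with a two-finger parallel gripper is mounted at the origin on the work surface. World frame = base frame: x ahead of the robot, y to its left, z up, the work surface at z = 0. Lengths are in m, angles in rad, forces in N, time in s.
With the tool pointing down it reaches from about 0.35 to 0.875 m from the base axis. Payload 4.2 kg.
Tool frame: the origin (TCP) lies at the very end of the fingers, on their centre line; the grasp point (between the pads) lies 19 mm behind it; z points along the fingers, y is the line along which they close (so a half turn about z gives the same grasp; the last joint's range is limited). The gripper opens to 87 mm and grips with 3 to 60 N. Pads are 19 mm wide; open, the fingers measure 117 mm over their backs; the gripper's body (75 mm by 190 mm) begins 51 mm behind the grasp point.
Start: joints at [-0.982, 0.385, 0.008, 0, -1.194, -0.259], TCP at [0.202, -0.591, 0.223] pointing down, gripper open.
Joint ranges: [-3.14, 3.14], [-1.21, 2.06], [-1.07, 1.41], [-3.16, 2.05], [-2.99, -0.16], [-3.1, 3.1]. Speed limits (rad/s): [2.79, 2.79, 3.14, 3.14, 3.14, 3.14].

### API

Orientations are given as a rotation vector (axis times angle).
In Python, from workcell import robot, capture gives the robot as it stands.
- The arm moves only by the shell command python3 -m inch 'ROWS' [FORCE]. ROWS is a JSON object of lists of equal length, an entry for each row: "dr": the turn, a rotation vector about the tool's x, y, z in degrees, a list of three; "xyz": the shift along the tool's x, y, z in cm, a list of three; "gripper": the opening, from 0 (shut) to 1 (fully open). A call has 1 to 20 rows; each row shifts and turns the commanded pose from where the row before left it, along the tool's axes as they then stand; what a row does not reach is not made up. A row lasts 1/8 s, in which the tool goes at most 62.5 mm and 10.7 degrees, less where a joint would pass 70% of its speed; a pose out of reach is approached as far as the arm can. A call with a gripper value outside its range is refused whole. The fingers move at their own pace and stop on an object; FORCE is the grip in N (left out, the last holds). Time passes only in rows, so rows that do not move let the fingers close. It gives the time, the measured TCP pose, the force, the opening and the grip force at its end, in the units of the state.
- robot.read_state(): the state, without advancing time (a new reading comes with each control period).
- capture(name): name is "side" or "top" or "wrist"; returns a dict with "frame" (480x640x3 uint8, red, green, blue), "z_map" (480x640 float32, m along the optical axis (not along the pixel's ray), 0 where there is no reading), "fx", "fy", "cx", "cy" (pixels), "k1" (the pictures are not rectified: a ray, as slopes to the right and down, at radius r is drawn at 1 + k1 r^2 times it, then the intrinsics apply), "R" (3x3) and "t" (3): a world point X has camera coordinates R X + t; the wrist camera has in their place "T_tool_cam" (4x4, takes a point from camera to tool coordinates, whose origin is the TCP and whose axes are the flange's). Camera axes: x right, y down, z forward; pixel columns grow to the right and rows downward; lengths in m; the calibration is good to about 2 mm. A picture is of the moment at which its call begins: read the wrist's pose just before it.
- robot.close_job(): hands the job in; it is judged then, once.
The state is a dict: "t": time; "qpos": joint angles; "joint_vel": joint speeds; "joint_efforts": joint torques, N m; "ee_pos": TCP position; "tcp_rot": TCP orientation; "contact_force": force on the tool from outside, world axes, zero at the start; "torque": the same for the moment, N m; "width": finger opening in m; "grip_force": force on a finger pad.
Only numpy, scipy, OpenCV 4.12 (cv2) and the standard library are available. Lean on these libraries where they do the work, as an engineer would, in place of code of your own. Each camera call takes 0.05 s, during which the arm holds its last target. There are 200 camera calls.

## Working session

There is one attempt and no reset: what is moved stays moved. The work goes in short steps, Python scripts to look and compute and a shell command to move; the robot and the scene stay as the last step left them, time stands still between calls to the robot, and variables do not carry over. Pictures are saved under pics/ and viewed, at most 14 in all, crops included, and the job is handed in when it is done.

```bash
mkdir -p pics; ls; cat > h.py <<'E'
import numpy as np,cv2
from scipy.spatial.transform import Rotation as Ro
from workcell import robot,capture
def snap(n,f):
    s=robot.read_state(); c=capture(n); cv2.imwrite('pics/'+f,c['frame'][...,::-1])
    if 'R' not in c:
        T=np.array(c['T_tool_cam']);Rt=Ro.from_rotvec(s['tcp_rot']).as_matrix()
        Rc=Rt@T[:3,:3];p=Rt@T[:3,3]+s['ee_pos']; c['R']=Rc.T;c['t']=-Rc.T@p
    np.savez('pics/'+f[:-4]+'.npz',**c); return c
def ray(c,u,v):
    d=np.array([(u-c['cx'])/c['fx'],(v-c['cy'])/c['fy']]);x=d.copy()
    for _ in range(20): x=d/(1+c['k1']*(x@x))
    R=np.array(c['R']);return -R.T@np.array(c['t']),R.T@np.array([*x,1])
def onz(c,u,v,z):
    o,d=ray(c,u,v);return o+d*(z-o[2])/d[2]
E
python3 - <<'E'
from h import *
s=robot.read_state();print(s)
for n in('top','side'):
    c=snap(n,n+'0.png');print(n,-np.array(c['R']).T@c['t'],c['k1'],c['fx'])
E
```

```text
pics
{'t': 0.0, 'qpos': array([-9.82394190e-01,  3.85564914e-01,  6.64803764e-03, -4.97499038e-04,
       -1.19402686e+00, -2.58593936e-01]), 'joint_vel': array([-0.00023646,  0.00083008, -0.00010001, -0.00148041,  0.00076814,
       -0.0003881 ]), 'joint_efforts': array([ 8.95947742e-04, -3.90662384e+01,  1.87404191e+01,  4.21966463e+00,
        1.10529285e-02, -1.94729332e-04]), 'ee_pos': array([ 0.20223247, -0.59074183,  0.22146349]), 'tcp_rot': array([ 0.51535642, -3.09856498, -0.00337314]), 'contact_force': array([ 0.03435552, -0.69834901, -0.04173518]), 'torque': array([ 0.04783375, -0.01722802, -0.00333137]), 'grip_force': 0.0, 'width': 0.08683795694734003}
top [ 0.28295372 -0.02960301  1.21335134] 0.05914863901572602 622.9761297007706
side [0.30072221 0.66091017 0.50652655] 0.030078457194225063 436.0965938168487
```

View pics/top0.png

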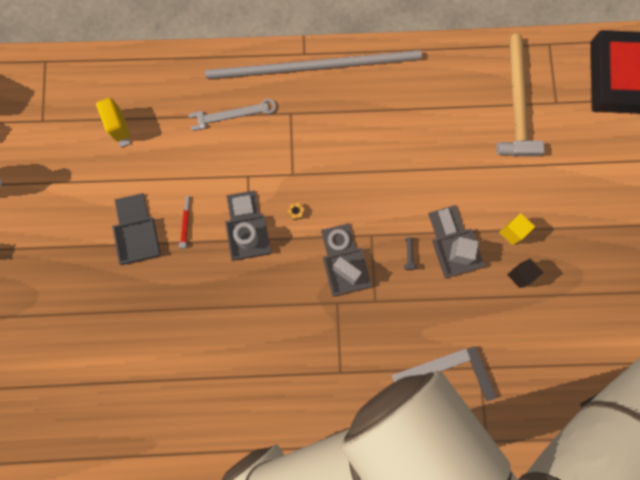

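View pics/side0.png

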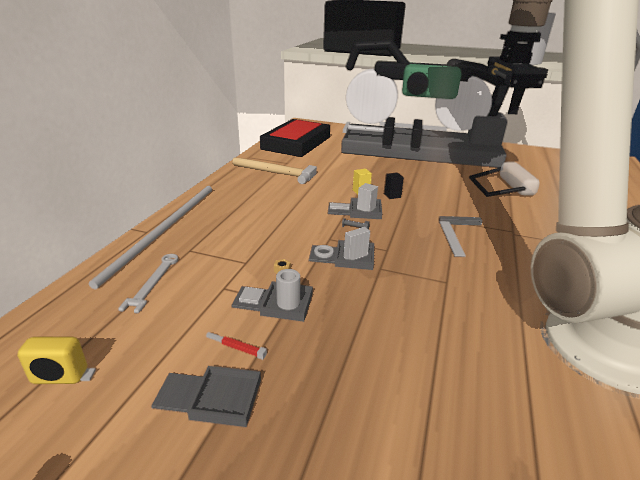

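The top view shows, left to right: the spare tray, cup at (137,240). Next is the square tray, cup (248,238), holding the pipe. Then the pipe tray, cup (348,272), holding the flat. Last is the flat tray, cup (459,253), holding the square. The punch (186,222), nut (296,211) and bolt (410,254) lie between them. The side view agrees.

```bash
cat >> h.py <<'E'
def cloud(c):
    v,u=np.mgrid[:480,:640];K=np.array([[c['fx'],0,c['cx']],[0,c['fy'],c['cy']],[0,0,1.]])
    p=np.stack([u,v],-1).reshape(-1,1,2).astype(float)
    d=((p[:,0]-[c['cx'],c['cy']])/[c['fx'],c['fy']]);x=d.copy()
    for _ in range(15): x=d/(1+c['k1']*(x**2).sum(1,keepdims=True))
    z=np.array(c['z_map'],float).reshape(-1,1);X=np.hstack([x*z,z]);R=np.array(c['R'])
    W=(X-np.array(c['t']))@R;W[z[:,0]==0]=np.nan;return W.reshape(480,640,3)
def blobs(m,amin):
    n,l,s,ce=cv2.connectedComponentsWithStats(m.astype(np.uint8))
    return [(l==i,s[i,4],ce[i]) for i in range(1,n) if s[i,4]>=amin]
E
python3 - <<'E'
from h import *
c=np.load('pics/top0.npz');f=c['frame'].astype(int);W=cloud(c)
print('bench z',np.nanmedian(W[160:190,150:400,2]))
roi=np.zeros((480,640),bool);roi[170:310,90:560]=1
# trays: dark/grey (low saturation)
sat=f.max(2)-f.min(2)
for nm,m,z in(('tray',roi&(sat<40),.012),('top',roi&(W[...,2]>.045),.066)):
  for b,a,ce in blobs(m,60):
    (u,v),wh,an=cv2.minAreaRect(np.argwhere(b)[:,::-1].astype(np.float32))
    P=np.array([onz(c,*q,z)[:2] for q in cv2.boxPoints(((u,v),wh,an))])
    e=P[1]-P[0];e2=P[2]-P[1]
    print(nm,a,np.round([u,v]),np.round(onz(c,u,v,z)[:2],3),'sides',np.round([np.hypot(*e),np.hypot(*e2)],3),'ang',np.round(np.degrees([np.arctan2(*e[::-1]),np.arctan2(*e2[::-1])]),1), 'zmed',np.nanmedian(W[b][:,2]))
for n,(u,v) in dict(nut=(296,211),bolt=(410,254),punch=(186,222)).items(): print(n,onz(c,u,v,.01))
E
```

```text
bench z -0.0010714030145582852
tray 2261 [246. 225.] [0.559 0.097] sides [0.08  0.131] ang [ -81.4 -171.3] zmed 0.009588515850933428
tray 2401 [134. 229.] [0.56  0.316] sides [0.084 0.133] ang [ -79.3 -167.6] zmed 0.005849904475326764
tray 2418 [455. 240.] [ 0.512 -0.312] sides [0.087 0.132] ang [ -74.8 -168.4] zmed 0.009374346404925061
tray 2361 [344. 259.] [ 0.483 -0.094] sides [0.081 0.131] ang [ -77.9 -169.3] zmed 0.007420504747839967
tray 214 [410. 254.] [ 0.489 -0.224] sides [0.022 0.062] ang [-92.2 175.8] zmed 0.015350201619778325
tray 557 [525. 273.] [ 0.442 -0.442] sides [0.056 0.04 ] ang [ -52.6 -144.9] zmed 0.0573395968243296
top 407 [519. 227.] [ 0.522 -0.422] sides [0.041 0.035] ang [ -48.  -140.5] zmed 0.058283504618287185
top 304 [245. 234.] [0.528 0.093] sides [0.041 0.044] ang [ -45.7 -137.3] zmed 0.0635794460929343
top 431 [465. 249.] [ 0.484 -0.318] sides [0.04  0.039] ang [ -17.  -105.2] zmed 0.06398558973120988
top 325 [347. 270.] [ 0.454 -0.095] sides [0.023 0.05 ] ang [ -39.  -129.6] zmed 0.06464274515840915
top 427 [528. 272.] [ 0.438 -0.429] sides [0.042 0.037] ang [ -52.9 -145.3] zmed 0.058594064318497445
nut [ 0.58351899 -0.00298843  0.01      ]
bolt [ 0.48818952 -0.2232317   0.01      ]
punch [0.56943417 0.21492342 0.01      ]
```

```bash
cat > go.py <<'E'
import sys
from h import *
def plan(x,y,z,cl=None):
    s=robot.read_state();R=Ro.from_rotvec(s['tcp_rot']).as_matrix()
    d=R.T@(np.array([x,y,z])-s['ee_pos'])*100
    a=np.degrees(np.arctan2(R[1,1],R[0,1]));t=0 if cl is None else (a-cl+90)%180-90
    r=Ro.from_matrix(R.T@np.array([[1,0,0],[0,1,0],[0,0,1]])@R)
    print('t%.1f'%s['t'],'tcp',s['ee_pos'].round(4),'y-ang %.1f'%a,'tiltz',R[:,2].round(3),'w',round(s['width'],4),'gf',round(s['grip_force'],1),'q',s['qpos'].round(2))
    print('shift cm',d.round(2),'len',round(np.linalg.norm(d),2),'turn z deg',round(t,1))
if __name__=='__main__': plan(*map(float,sys.argv[1:]))
E
python3 -m inch '{"dr":[[0,0,0],[0,0,0],[0,0,0],[0,0,0],[0,0,0],[0,0,0],[0,0,0],[0,0,0],[0,0,0],[0,0,0],[0,0,0],[0,0,0],[0,0,0],[0,0,0]],"xyz":[[-2,2,0],[-4.0,4.1,0],[-4.0,4.1,0],[-4.0,4.1,0],[-4.0,4.1,0],[-4.0,4.1,0],[-4.0,4.1,0],[-4.0,4.1,0],[-4.0,4.1,0],[-4.0,4.1,0],[-4.0,4.1,0],[-4.0,4.1,0],[-4.0,4.1,0],[-3,3,0]],"gripper":[1,1,1,1,1,1,1,1,1,1,1,1,1,1]}' 40
python3 go.py .528 .093 .2 99
python3 - <<'E'
from h import *
c=snap('wrist','w1.png')
E
```

```text
t: 1.85
ee_pos: [0.5287, 0.0953, 0.2221]
tcp_rot: [0.518, -3.098, 0.0]
contact_force: [-0.2, -0.9, 0.7]
width: 0.0867
grip_force: 0.0
t1.9 tcp [0.5287 0.0953 0.2221] y-ang 109.0 tiltz [-0.001 -0.    -1.   ] w 0.0867 gf 0.0 q [ 0.48  0.24 -0.21 -0.   -1.13 -1.72]
shift cm [ 0.15 -0.2   2.21] len 2.22 turn z deg 10.0
```

View pics/w1.png

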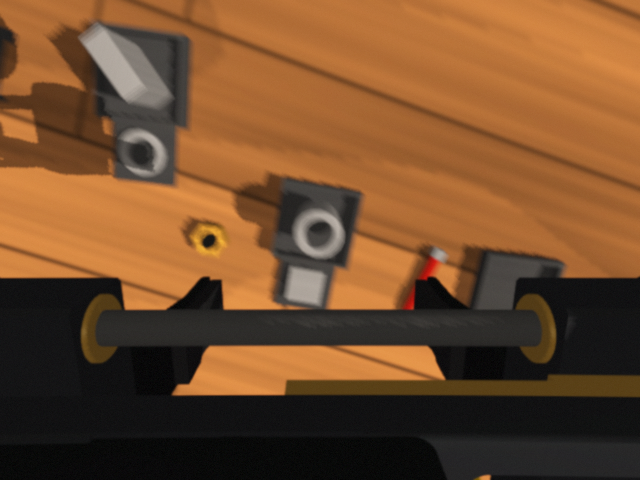

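The wrist view shows the pipe's rim at (318,230) in the square tray, the flat blank at upper left with its top around (130,65), and part of the spare tray at the right. The punch (425,280) and nut (209,238) are clear of the jaws.

```bash
python3 - <<'E'
from h import *
c=np.load('pics/w1.npz');W=cloud(c);f=c['frame'].astype(int);sat=f.max(2)-f.min(2)
roi=np.zeros((480,640),bool);roi[:270]=1
print('bench',np.nanmedian(W[150:200,380:460,2]),W[230,340],'pipe',onz(c,318,230,.066))
for b,a,ce in blobs(roi&(W[...,2]>.058),60):
    P=W[b];r=cv2.minAreaRect((P[:,:2]*1000).astype(np.float32));print(a,ce.round(),[np.round(x,1) for x in r],np.nanmedian(P[:,2]))
print('sq cup by rim corners',np.mean([onz(c,*q,.018) for q in((283,178),(362,191),(274,258),(347,267))],0))
print('pipe cup',np.mean([onz(c,*q,.018) for q in((95,22),(190,36),(95,112),(187,128))],0))
E
python3 -m inch '{"dr":[[0,0,0],[0,0,0],[0,0,0],[0,0,0]],"xyz":[[0.1,-0.2,3],[0,0,3],[0,0,2],[0,0,0]],"gripper":[1,1,1,1]}'; python3 go.py .528 .093 .028
```

```text
bench 0.0011064077675457672 [0.53730091 0.1218557  0.00673678] pipe [0.53181916 0.09634381 0.066     ]
2235 [111.  60.] [array([458.2, -96.6]), array([51.2, 21.1]), np.float64(51.2)] 0.06681393589994108
1215 [315. 230.] [array([532.8,  94.4]), array([40.9, 40.5]), np.float64(19.6)] 0.06674997791724503
sq cup by rim corners [0.53745253 0.09671232 0.018     ]
pipe cup [ 0.46069494 -0.09259576  0.018     ]
t: 2.4
ee_pos: [0.5267, 0.0902, 0.1407]
tcp_rot: [0.514, -3.095, 0.002]
contact_force: [-0.7, -0.2, 0.3]
width: 0.0873
grip_force: 0.0
t2.4 tcp [0.5267 0.0902 0.1407] y-ang 108.9 tiltz [-0.004 -0.002 -1.   ] w 0.0873 gf 0.0 q [ 0.47  0.31 -0.33 -0.   -0.94 -1.71]
shift cm [-0.27  0.22 11.27] len 11.28 turn z deg 0
```

```bash
python3 -m inch '{"dr":[[0,0,0],[0,0,0],[0,0,0],[0,0,0],[0,0,0],[0,0,0],[0,0,0],[0,0,0],[0,0,0],[0,0,0],[0,0,0]],"xyz":[[-0.5,0.3,3],[0,0,3],[0,0,3],[0,0,1.5],[0,0,0.7],[0,0,0],[0,0,0],[0,0,0],[0,0,0],[0,0,0],[0,0,0]],"gripper":[1,1,1,1,1,1,0,0,0,0,0]}' 40; python3 go.py .533 .310 .15
```

```text
t: 3.78
ee_pos: [0.5318, 0.0953, 0.0306]
tcp_rot: [-0.516, 3.099, -0.0]
contact_force: [1.4, -5.2, 2.5]
width: 0.0447
grip_force: 2.1
t3.8 tcp [0.5318 0.0953 0.0306] y-ang 108.9 tiltz [ 0. -0. -1.] w 0.0447 gf 2.1 q [ 0.48  0.46 -0.43  0.   -0.68 -1.72]
shift cm [ -7.07  20.27 -11.94] len 24.56 turn z deg 0
```

```bash
python3 -m inch '{"dr":[[0,0,0],[0,0,0],[0,0,0],[0,0,0],[0,0,0],[0,0,0],[0,0,0],[0,0,0],[0,0,0],[0,0,0],[0,0,0],[0,0,0]],"xyz":[[0,0,0],[0,0,0],[0,0,0],[0,0,-2],[0,0,-5],[0,0,-5],[-1.5,4.5,-1.5],[-1.7,4.8,0],[-1.7,4.8,0],[-1.7,4.8,0],[-0.5,1.4,0],[0,0,0]],"gripper":[0,0,0,0,0,0,0,0,0,0,0,0]}'; python3 go.py .533 .310 .031; python3 - <<'E'
from h import *
c=snap('wrist','w2.png')
E
```

```text
t: 5.28
ee_pos: [0.5319, 0.3108, 0.1637]
tcp_rot: [0.517, -3.095, 0.002]
contact_force: [-0.2, -0.7, -4.0]
width: 0.0411
grip_force: 40.0
t5.3 tcp [0.5319 0.3108 0.1637] y-ang 109.0 tiltz [-0.003 -0.002 -1.   ] w 0.0411 gf 40.0 q [ 0.79  0.42 -0.1  -0.   -1.06 -2.03]
shift cm [-0.13 -0.1  13.27] len 13.27 turn z deg 0
```

View pics/w2.png

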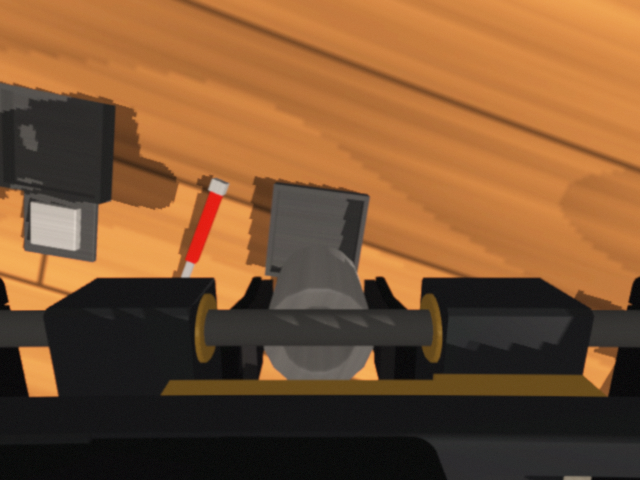

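The pipe is held. The spare cup is below and ahead, with rim corners at (274,183), (369,196) and (266,272).

```bash
python3 - <<'E'
from h import *
c=np.load('pics/w2.npz')
P=[onz(c,*q,.018)[:2] for q in((274,183),(369,196),(266,272))];print(P,'c',(P[1]+P[2])/2)
W=cloud(c);print('sq tray rim mask')
P=[onz(c,*q,.018)[:2] for q in((115,103),(109,203))];print(P)
E
```

```text
[array([0.50731075, 0.26480955]), array([0.49231182, 0.34066584]), array([0.5814736 , 0.28074062])] c [0.53689271 0.31070323]
sq tray rim mask
[array([0.489205  , 0.13335426]), array([0.56619813, 0.14361792])]
```

```bash
python3 -m inch '{"dr":[[0,0,0],[0,0,0],[0,0,0],[0,0,0],[0,0,0],[0,0,0],[0,0,0],[0,0,0]],"xyz":[[-0.3,-0.2,2],[0,0,4],[0,0,4],[0,0,2],[0,0,0.9],[0,0,0.2],[0,0,0],[0,0,0]],"gripper":[0,0,0,0,0,0,0,0]}'; python3 go.py .535 .310 .031
```

```text
t: 6.32
ee_pos: [0.5372, 0.3099, 0.0357]
tcp_rot: [-0.516, 3.097, 0.002]
contact_force: [0.2, -0.2, -5.2]
width: 0.041
grip_force: 40.0
t6.3 tcp [0.5372 0.3099 0.0357] y-ang 108.9 tiltz [ 0.002  0.001 -1.   ] w 0.041 gf 40.0 q [ 0.78  0.56 -0.22  0.   -0.79 -2.02]
shift cm [0.21 0.08 0.47] len 0.52 turn z deg 0
```

```bash
python3 -m inch '{"dr":[[0,0,0],[0,0,0],[0,0,0]],"xyz":[[0.1,0,0.3],[0,0,0.15],[0,0,0]],"gripper":[0,0,0]}'; python3 -m inch '{"dr":[[0,0,0],[0,0,0],[0,0,0],[0,0,0],[0,0,0],[0,0,0],[0,0,0],[0,0,0],[0,0,0]],"xyz":[[0,0,0],[0,0,0],[0,0,0],[0,0,0],[0,0,-2],[0,0,-5],[0,0,-5],[0,0,-4],[0,0,0]],"gripper":[1,1,1,1,1,1,1,1,1]}'; python3 go.py .486 -.317 .22 73
```

```text
t: 6.7
ee_pos: [0.5356, 0.3092, 0.0307]
tcp_rot: [0.516, -3.099, 0.0]
contact_force: [-2.3, -1.0, 1.3]
width: 0.0411
grip_force: 40.0
t: 7.82
ee_pos: [0.5376, 0.3105, 0.1946]
tcp_rot: [-0.515, 3.091, 0.007]
contact_force: [0.4, -0.7, 0.1]
width: 0.0872
grip_force: 0.0
t7.8 tcp [0.5376 0.3105 0.1946] y-ang 108.9 tiltz [ 0.007  0.006 -1.   ] w 0.0872 gf 0.0 q [ 0.78  0.39 -0.05  0.   -1.12 -2.03]
shift cm [ 25.21 -57.68  -2.94] len 63.02 turn z deg 35.9
```

```bash
python3 -m inch '{"dr":[[0,0,0],[0,0,0],[0,0,0],[0,0,0],[0,0,0],[0,0,0],[0,0,0],[0,0,0],[0,0,0],[0,0,0],[0,0,0],[0,0,0],[0,0,9],[0,0,9],[0,0,9],[0,0,9],[0,0,0]],"xyz":[[1.1,-2.6,-1],[2.3,-5.25,-1],[2.3,-5.25,0],[2.3,-5.25,0],[2.3,-5.25,0],[2.3,-5.25,0],[2.3,-5.25,0],[2.3,-5.25,0],[2.3,-5.25,0],[2.3,-5.25,0],[2.3,-5.25,0],[1.1,-2.6,0],[0,0,0],[0,0,0],[0,0,0],[0,0,0],[0,0,0]],"gripper":[1,1,1,1,1,1,1,1,1,1,1,1,1,1,1,1,1]}'; python3 - <<'E'
from h import *
c=snap('wrist','w3.png');W=cloud(c)
roi=np.zeros((480,640),bool);roi[:290]=1
for b,a,ce in blobs(roi&(W[...,2]>.058),60):
    P=W[b];r=cv2.minAreaRect((P[:,:2]*1000).astype(np.float32));print(a,ce.round(),[np.round(x,1) for x in r],np.nanmedian(P[:,2]))
E
python3 go.py .486 -.317 .028 73
```

```text
t: 9.95
ee_pos: [0.4828, -0.3186, 0.2092]
tcp_rot: [-0.465, -3.105, -0.001]
contact_force: [1.1, -0.7, 0.0]
width: 0.0871
grip_force: 0.0
2262 [587. 116.] [array([458.4, -97.5]), array([51.7, 20.8]), np.float64(50.8)] 0.0670001317094818
1872 [170. 222.] [array([ 441.8, -434.9]), array([36.3, 36.3]), np.float64(36.9)] 0.06094264456571338
1913 [317. 236.] [array([ 488.2, -321.5]), array([35.9, 36.2]), np.float64(74.7)] 0.06699351978560796
1485 [ 61. 283.] [array([ 428.6, -366.7]), array([28.2,  4.4]), np.float64(65.8)] 0.2887636908314996
328 [207. 284.] [array([ 459.4, -360.8]), array([10.6,  4. ]), np.float64(41.1)] 0.21722299080789584
328 [429. 284.] [array([ 487. , -270.8]), array([ 4. , 10.6]), np.float64(13.7)] 0.2169586456122356
1525 [577. 283.] [array([ 466.6, -247.1]), array([32.5,  3.8]), np.float64(73.4)] 0.2889047276199061
t10.0 tcp [ 0.4831 -0.3185  0.2094] y-ang 73.0 tiltz [-0.002  0.001 -1.   ] w 0.087 gf 0.0 q [-0.3   0.32 -0.13 -0.   -1.13 -1.56]
shift cm [-0.27  0.23 18.14] len 18.14 turn z deg 0.0
```

View pics/w3.png

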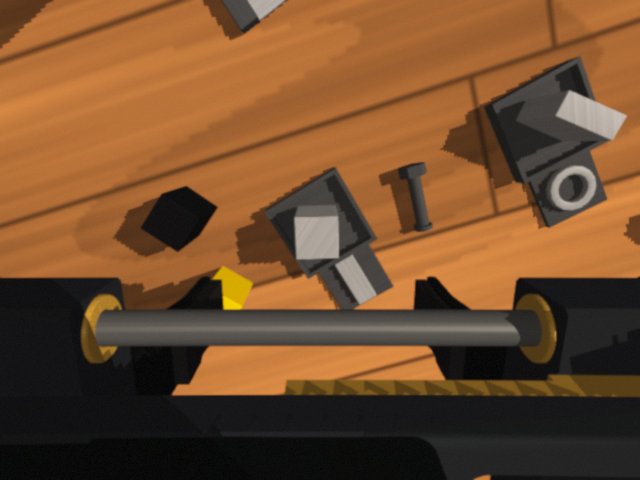

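The square blank's top is at (317,236) in the flat tray, whose rim corners are about (336,168), (266,213) and (376,238). The black block (180,218), yellow block (232,288) and bolt (415,197) are clear of the fingers.

```bash
python3 - <<'E'
from h import *
c=np.load('pics/w3.npz')
P=[onz(c,*q,.018)[:2] for q in((336,168),(266,213),(376,238))];print('flat cup',(P[1]+P[2])/2,P[0]-P[1],P[2]-P[0])
P=[onz(c,*q,.018)[:2] for q in((579,58),(487,106),(521,182),(604,150))];print('pipe tray',P,(P[1]+P[3])/2)
E
python3 -m inch '{"dr":[[0,0,-1.5],[0,0,0],[0,0,0],[0,0,0],[0,0,0],[0,0,0],[0,0,0],[0,0,0],[0,0,0],[0,0,0],[0,0,0],[0,0,0],[0,0,0],[0,0,0]],"xyz":[[-0.4,0,3],[0,0,4],[0,0,4],[0,0,4],[0,0,2],[0,0,0.8],[0,0,0],[0,0,0],[0,0,0],[0,0,0],[0,0,0],[0,0,0],[0,0,0],[0,0,0]],"gripper":[1,1,1,1,1,1,1,0,0,0,0,0,0,0]}' 50; python3 go.py .535 .095 .16
```

```text
flat cup [ 0.49014241 -0.31748587] [-0.02057195  0.07457729] [0.07430126 0.01800459]
pipe tray [array([ 0.41613864, -0.06860782]), array([ 0.43067057, -0.14853713]), array([ 0.50482107, -0.1310472 ]), array([ 0.49836366, -0.05676639])] [ 0.46451712 -0.10265176]
t: 11.75
ee_pos: [0.4879, -0.3199, 0.0322]
tcp_rot: [-0.426, -3.112, 0.001]
contact_force: [-2.1, -2.6, 1.6]
width: 0.0353
grip_force: 50.0
t11.8 tcp [ 0.4879 -0.3199  0.0322] y-ang 74.4 tiltz [-0. -0. -1.] w 0.0353 gf 50.0 q [-0.3   0.52 -0.32  0.   -0.73 -1.54]
shift cm [  6.62  41.22 -12.8 ] len 43.67 turn z deg 0
```

```bash
python3 -m inch '{"dr":[[0,0,0],[0,0,0],[0,0,0],[0,0,0],[0,0,0],[0,0,0],[0,0,0],[0,0,0],[0,0,0],[0,0,0],[0,0,0],[0,0,0],[0,0,0]],"xyz":[[0,0,-2],[0,0,-5],[0,0,-4],[0.5,2.6,-1.8],[0.8,5.2,0],[0.8,5.2,0],[0.8,5.2,0],[0.8,5.2,0],[0.8,5.2,0],[0.8,5.2,0],[0.8,5.2,0],[0.5,2.3,0],[0,0,0]],"gripper":[0,0,0,0,0,0,0,0,0,0,0,0,0]}'; python3 go.py .534 .096 .033; python3 - <<'E'
from h import *
c=snap('wrist','w4.png')
E
```

```text
t: 13.38
ee_pos: [0.534, 0.0977, 0.158]
tcp_rot: [-0.423, -3.109, 0.001]
contact_force: [-0.1, -0.9, -6.7]
width: 0.0357
grip_force: 50.0
t13.4 tcp [0.534  0.0977 0.158 ] y-ang 74.5 tiltz [-0.004 -0.    -1.   ] w 0.0357 gf 50.0 q [ 0.48  0.31 -0.28 -0.   -0.98 -2.32]
shift cm [-0.09 -0.15 12.5 ] len 12.5 turn z deg 0
```

View pics/w4.png

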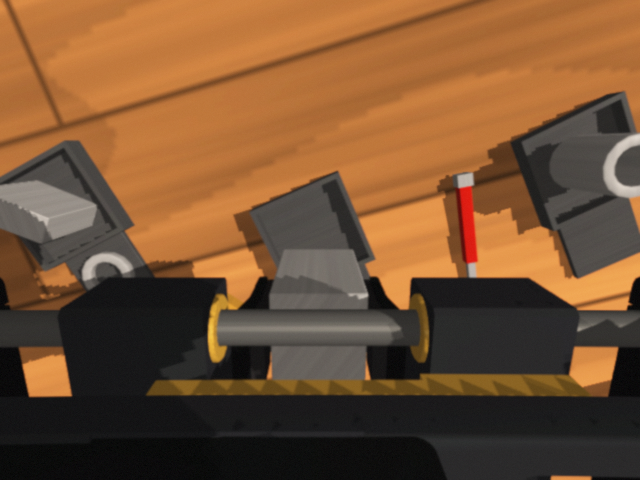

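The square blank is held, with the square tray's rim corners at (336,172), (250,210) and (374,257). The pipe stands upright in the spare tray at the right edge.

```bash
python3 - <<'E'
from h import *
c=np.load('pics/w4.npz')
P=[onz(c,*q,.018)[:2] for q in((336,172),(250,210),(374,257))];print('cup',(P[1]+P[2])/2)
E
python3 -m inch '{"dr":[[0,0,0],[0,0,0],[0,0,0],[0,0,0],[0,0,0],[0,0,0],[0,0,0],[0,0,0]],"xyz":[[-0.1,-0.15,2],[0,0,4],[0,0,4],[0,0,1.6],[0,0,0.5],[0,0,0],[0,0,0],[0,0,0]],"gripper":[0,0,0,0,0,0,0,0]}'; python3 go.py .534 .096 .033
```

```text
cup [0.53510657 0.0928004 ]
t: 14.42
ee_pos: [0.5367, 0.0947, 0.0401]
tcp_rot: [0.426, 3.111, 0.002]
contact_force: [-0.6, 0.3, -5.6]
width: 0.0357
grip_force: 50.0
t14.4 tcp [0.5367 0.0947 0.0401] y-ang 74.4 tiltz [ 0.002  0.001 -1.   ] w 0.0357 gf 50.0 q [ 0.47  0.45 -0.41  0.   -0.7  -2.32]
shift cm [0.3  0.05 0.71] len 0.78 turn z deg 0
```

Lower the last 7 mm, release, rise, then plan for the flat blank.

```bash
python3 -m inch '{"dr":[[0,0,0],[0,0,0],[0,0,0],[0,0,0]],"xyz":[[0.2,0,0.4],[0,0,0.25],[0,0,0.05],[0,0,0]],"gripper":[0,0,0,0]}'; python3 -m inch '{"dr":[[0,0,0],[0,0,0],[0,0,0],[0,0,0],[0,0,0],[0,0,0],[0,0,0],[0,0,0],[0,0,0]],"xyz":[[0,0,0],[0,0,0],[0,0,0],[0,0,0],[0,0,-2],[0,0,-5],[0,0,-5],[0,0,-4],[0,0,0]],"gripper":[1,1,1,1,1,1,1,1,1]}'; python3 go.py .457 -.097 .2 141
```

```text
t: 14.92
ee_pos: [0.5339, 0.0948, 0.0322]
tcp_rot: [-0.426, -3.112, 0.001]
contact_force: [-2.1, 0.1, -1.0]
width: 0.0353
grip_force: 50.0
t: 16.05
ee_pos: [0.5363, 0.0956, 0.196]
tcp_rot: [0.425, 3.105, 0.007]
contact_force: [-0.8, -0.5, -0.8]
width: 0.0867
grip_force: 0.0
t16.1 tcp [0.5363 0.0956 0.196 ] y-ang 74.4 tiltz [ 0.008  0.003 -1.   ] w 0.0867 gf 0.0 q [ 0.47  0.27 -0.24  0.   -1.06 -2.32]
shift cm [  2.46 -20.68  -0.52] len 20.83 turn z deg -66.6
```

```bash
python3 -m inch '{"dr":[[0,0,0],[0,0,0],[0,0,0],[0,0,0],[0,0,0],[0,0,-9.5],[0,0,-9.5],[0,0,-9.5],[0,0,-9.5],[0,0,-9.5],[0,0,-9.5],[0,0,-9.5],[0,0,0],[0,0,0]],"xyz":[[0.3,-2.5,0],[0.6,-5.2,0],[0.6,-5.2,0],[0.6,-5.2,0],[0.3,-2.5,0],[0,0,0],[0,0,0],[0,0,0],[0,0,0],[0,0,0],[0,0,0],[0,0,0],[0,0,0],[0,0,0]],"gripper":[1,1,1,1,1,1,1,1,1,1,1,1,1,1]}'; python3 - <<'E'
from h import *
c=snap('wrist','w5.png');W=cloud(c)
roi=np.zeros((480,640),bool);roi[:280]=1
for b,a,ce in blobs(roi&(W[...,2]>.058)&(W[...,2]<.1),60):
    P=W[b];r=cv2.minAreaRect((P[:,:2]*1000).astype(np.float32));print(a,ce.round(),[np.round(x,1) for x in r],np.nanmedian(P[:,2]))
E
python3 go.py .457 -.097 .031 141
```

```text
t: 17.8
ee_pos: [0.4548, -0.0975, 0.1913]
tcp_rot: [1.345, -2.837, -0.001]
contact_force: [1.4, -0.0, -0.2]
width: 0.0871
grip_force: 0.0
1616 [315. 236.] [array([458.3, -97.3]), array([49.7, 19.4]), np.float64(51.0)] 0.0670103727551239
t17.9 tcp [ 0.455  -0.0974  0.1915] y-ang 140.8 tiltz [-0.001 -0.    -1.   ] w 0.0869 gf 0.0 q [ 0.14  0.14 -0.41 -0.   -1.02 -0.82]
shift cm [-0.17 -0.14 16.05] len 16.05 turn z deg -0.2
```

View pics/w5.png

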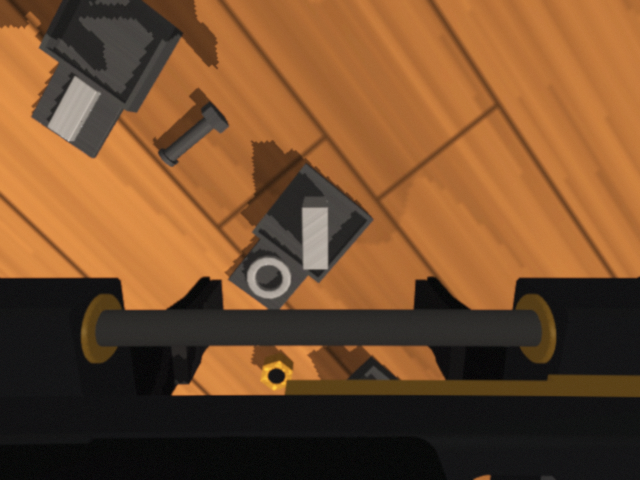

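The flat blank's top (315,237) is lined up with the jaws. The pipe cup's rim corners are about (306,165), (372,218), (320,281) and (253,230).

```bash
python3 - <<'E'
from h import *
c=np.load('pics/w5.npz')
P=[onz(c,*q,.018)[:2] for q in((306,165),(372,218),(320,281),(253,230))];print('pipe cup',np.mean(P,0),(P[1]+P[3])/2)
E
python3 -m inch '{"dr":[[0,0,0],[0,0,0],[0,0,0],[0,0,0],[0,0,0],[0,0,0],[0,0,0],[0,0,0],[0,0,0],[0,0,0],[0,0,0],[0,0,0],[0,0,0],[0,0,0]],"xyz":[[-0.2,-0.1,3],[0,0,4],[0,0,4],[0,0,3],[0,0,1.5],[0,0,0.5],[0,0,0],[0,0,0],[0,0,0],[0,0,0],[0,0,0],[0,0,0],[0,0,0],[0,0,0]],"gripper":[1,1,1,1,1,1,1,0,0,0,0,0,0,0]}' 50; python3 -m inch '{"dr":[[0,0,0],[0,0,0]],"xyz":[[0,0,0],[0,0,0]],"gripper":[0,0]}';python3 go.py .487 -.319 .16
```

```text
pipe cup [ 0.45970723 -0.09865719] [ 0.45968453 -0.09939398]
t: 19.6
ee_pos: [0.4577, -0.0962, 0.032]
tcp_rot: [1.35, -2.837, -0.0]
contact_force: [-0.2, 0.0, 0.7]
width: 0.025
grip_force: 0.0
t: 19.85
ee_pos: [0.458, -0.0962, 0.0321]
tcp_rot: [-1.35, 2.836, -0.0]
contact_force: [-0.2, -0.5, 0.2]
width: 0.0199
grip_force: 49.9
t19.9 tcp [ 0.458  -0.0962  0.0321] y-ang 140.9 tiltz [ 0.001  0.    -1.   ] w 0.0199 gf 49.9 q [ 0.14  0.37 -0.61  0.   -0.59 -0.82]
shift cm [ 15.46 -16.31 -12.79] len 25.85 turn z deg 0
```

```bash
python3 -m inch '{"dr":[[0,0,0],[0,0,0],[0,0,0],[0,0,0],[0,0,0],[0,0,0],[0,0,0],[0,0,0],[0,0,0]],"xyz":[[0,0,-2],[0,0,-5],[0,0,-4],[1.9,-2,-1.8],[3.9,-4.1,0],[3.9,-4.1,0],[3.9,-4.1,0],[1.9,-2,0],[0,0,0]],"gripper":[0,0,0,0,0,0,0,0,0]}'; python3 go.py .488 -.318 .033; python3 - <<'E'
from h import *
c=snap('wrist','w6.png')
E
```

```text
t: 20.98
ee_pos: [0.485, -0.3204, 0.1577]
tcp_rot: [1.343, -2.837, -0.006]
contact_force: [0.1, -0.6, -4.7]
width: 0.0196
grip_force: 49.9
t21.0 tcp [ 0.485  -0.3204  0.1577] y-ang 140.7 tiltz [-0.004  0.002 -1.   ] w 0.0196 gf 49.9 q [-0.31  0.37 -0.19 -0.   -1.02 -0.38]
shift cm [-0.39 -0.14 12.47] len 12.47 turn z deg 0
```

View pics/w6.png

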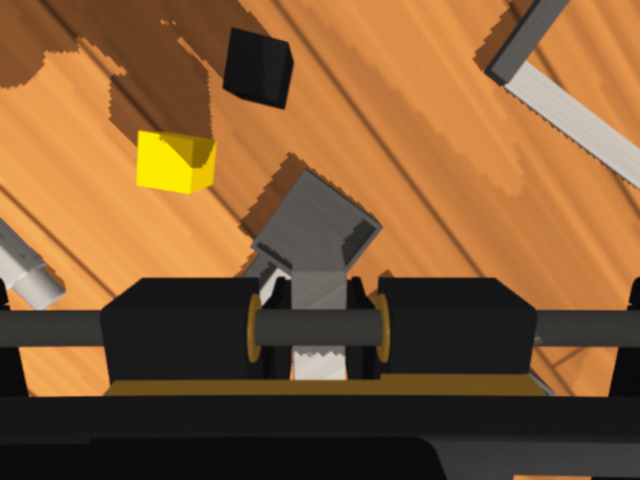

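The flat blank is held over the flat tray, whose rim corners are at (306,168), (382,227) and (252,243).

```bash
python3 - <<'E'
from h import *
c=np.load('pics/w6.npz')
P=[onz(c,*q,.018)[:2] for q in((382,227),(252,243))];print('cup',(P[1]+P[0])/2)
E
python3 -m inch '{"dr":[[0,0,0],[0,0,0],[0,0,0],[0,0,0],[0,0,0],[0,0,0],[0,0,0],[0,0,0]],"xyz":[[-0.2,-0.1,2],[0,0,4],[0,0,4],[0,0,1.8],[0,0,0.4],[0,0,0],[0,0,0],[0,0,0]],"gripper":[0,0,0,0,0,0,0,0]}'; python3 go.py .488 -.318 .033
```

```text
cup [ 0.48769213 -0.31778308]
t: 22.02
ee_pos: [0.489, -0.3184, 0.0391]
tcp_rot: [-1.35, 2.835, -0.002]
contact_force: [-0.6, 0.6, -5.4]
width: 0.0197
grip_force: 49.9
t22.0 tcp [ 0.489  -0.3184  0.0391] y-ang 140.9 tiltz [ 0.002 -0.001 -1.   ] w 0.0197 gf 49.9 q [-0.3   0.51 -0.32  0.   -0.75 -0.38]
shift cm [0.03 0.11 0.61] len 0.62 turn z deg 0
```

```bash
python3 -m inch '{"dr":[[0,0,0],[0,0,0],[0,0,0],[0,0,0]],"xyz":[[0,0,0.4],[0,0,0.2],[0,0,0],[0,0,0]],"gripper":[0,0,0,0]}'; python3 -m inch '{"dr":[[0,0,0],[0,0,0],[0,0,0],[0,0,0],[0,0,0],[0,0,0],[0,0,0],[0,0,0],[0,0,0],[0,0,0]],"xyz":[[0,0,0],[0,0,0],[0,0,0],[0,0,0],[0,0,0],[0,0,-2],[0,0,-5],[0,0,-5],[0,0,-4],[0,0,0]],"gripper":[1,1,1,1,1,1,1,1,1,1]}'; python3 go.py .536 .310 .2 109
```

```text
t: 22.52
ee_pos: [0.4884, -0.3184, 0.0322]
tcp_rot: [1.35, -2.837, -0.0]
contact_force: [-0.9, -0.0, -1.1]
width: 0.0194
grip_force: 49.9
t: 23.78
ee_pos: [0.4905, -0.3193, 0.1963]
tcp_rot: [-1.348, 2.831, -0.01]
contact_force: [-0.8, 0.9, -0.4]
width: 0.0868
grip_force: 0.0
t23.8 tcp [ 0.4905 -0.3193  0.1963] y-ang 140.9 tiltz [ 0.008 -0.003 -1.   ] w 0.0868 gf 0.0 q [-0.3   0.33 -0.14  0.   -1.09 -0.38]
shift cm [-51.72  36.12  -0.56] len 63.09 turn z deg 31.9
```

```bash
python3 -m inch '{"dr":[[0,0,0],[0,0,0],[0,0,0],[0,0,0],[0,0,0],[0,0,0],[0,0,0],[0,0,0],[0,0,0],[0,0,0],[0,0,0],[0,0,0],[0,0,8],[0,0,8],[0,0,8],[0,0,8],[0,0,0]],"xyz":[[-2.35,1.65,0],[-4.7,3.28,0],[-4.7,3.28,0],[-4.7,3.28,0],[-4.7,3.28,0],[-4.7,3.28,0],[-4.7,3.28,0],[-4.7,3.28,0],[-4.7,3.28,0],[-4.7,3.28,0],[-4.7,3.28,0],[-2.35,1.65,0],[0,0,0],[0,0,0],[0,0,0],[0,0,0],[0,0,0]],"gripper":[1,1,1,1,1,1,1,1,1,1,1,1,1,1,1,1,1]}'; python3 - <<'E'
from h import *
c=snap('wrist','w7.png');W=cloud(c)
roi=np.zeros((480,640),bool);roi[:280]=1
for b,a,ce in blobs(roi&(W[...,2]>.058)&(W[...,2]<.1),60):
    P=W[b];r=cv2.minAreaRect((P[:,:2]*1000).astype(np.float32));print(a,ce.round(),[np.round(x,1) for x in r],np.nanmedian(P[:,2]))
E
python3 go.py .535 .309 .031 109
```

```text
t: 25.9
ee_pos: [0.5339, 0.3102, 0.1907]
tcp_rot: [0.518, -3.097, 0.002]
contact_force: [0.1, -0.8, 0.4]
width: 0.0869
grip_force: 0.0
3115 [ 37. 141.] [array([534.7,  94.6]), array([37.4, 37.7]), np.float64(75.1)] 0.06684409828025564
1480 [317. 237.] [array([535.9, 309.8]), array([40.6, 40.7]), np.float64(19.7)] 0.06673327742457107
t25.9 tcp [0.534  0.3102 0.1909] y-ang 109.0 tiltz [-0.002 -0.001 -1.   ] w 0.0873 gf 0.0 q [ 0.79  0.4  -0.06 -0.   -1.12 -2.03]
shift cm [-0.08 -0.14 15.99] len 16.0 turn z deg 0.0
```

```bash
python3 -m inch '{"dr":[[0,0,0],[0,0,0],[0,0,0],[0,0,0],[0,0,0],[0,0,0],[0,0,0],[0,0,0],[0,0,0],[0,0,0],[0,0,0],[0,0,0],[0,0,0],[0,0,0]],"xyz":[[-0.2,0,3],[0,0,4],[0,0,4],[0,0,3],[0,0,1.5],[0,0,0.5],[0,0,0],[0,0,0],[0,0,0],[0,0,0],[0,0,0],[0,0,0],[0,0,0],[0,0,0]],"gripper":[1,1,1,1,1,1,1,0,0,0,0,0,0,0]}' 40; python3 go.py .457 -.098 .16 109
```

```text
t: 27.7
ee_pos: [0.5364, 0.3108, 0.0321]
tcp_rot: [0.516, -3.099, 0.001]
contact_force: [1.9, -2.1, 0.7]
width: 0.0411
grip_force: 40.0
t27.7 tcp [0.5364 0.3108 0.0321] y-ang 108.9 tiltz [-0.    -0.001 -1.   ] w 0.0411 gf 40.0 q [ 0.79  0.56 -0.23  0.   -0.78 -2.03]
shift cm [ 20.75 -36.11 -12.76] len 43.57 turn z deg -0.1
```

```bash
python3 -m inch '{"dr":[[0,0,0],[0,0,0],[0,0,0],[0,0,0],[0,0,0],[0,0,0],[0,0,0],[0,0,0],[0,0,0],[0,0,0],[0,0,0],[0,0,0]],"xyz":[[0,0,-2],[0,0,-5],[0,0,-4],[1.6,-2.7,-1.8],[2.95,-5.1,0],[2.95,-5.1,0],[2.95,-5.1,0],[2.95,-5.1,0],[2.95,-5.1,0],[2.95,-5.1,0],[1.5,-2.7,0],[0,0,0]],"gripper":[0,0,0,0,0,0,0,0,0,0,0,0]}'; python3 go.py .458 -.099 .033; python3 - <<'E'
from h import *
c=snap('wrist','w8.png')
E
```

```text
t: 29.2
ee_pos: [0.4543, -0.0982, 0.1589]
tcp_rot: [0.509, -3.098, -0.002]
contact_force: [-0.3, 0.2, -4.0]
width: 0.041
grip_force: 40.0
t29.2 tcp [ 0.4543 -0.0982  0.1589] y-ang 108.6 tiltz [-0.003  0.001 -1.   ] w 0.041 gf 40.0 q [ 0.14  0.18 -0.46 -0.   -0.94 -1.38]
shift cm [-0.35 -0.21 12.59] len 12.59 turn z deg 0
```

View pics/w8.png

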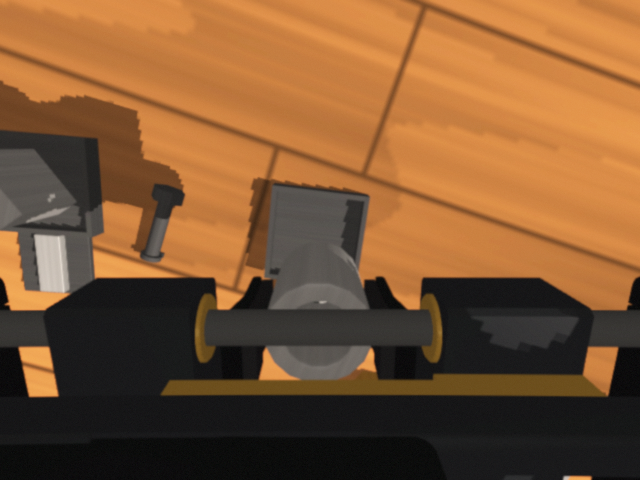

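The pipe is held over the pipe tray. Its rim corners are at (274,183), (369,196) and (266,272), the same layout as the earlier spare placing.

```bash
python3 - <<'E'
from h import *
c=np.load('pics/w8.npz')
P=[onz(c,*q,.018)[:2] for q in((369,196),(266,272))];print('cup',(P[1]+P[0])/2)
E
python3 -m inch '{"dr":[[0,0,0],[0,0,0],[0,0,0],[0,0,0],[0,0,0],[0,0,0],[0,0,0],[0,0,0]],"xyz":[[-0.2,-0.15,2],[0,0,4],[0,0,4],[0,0,1.8],[0,0,0.4],[0,0,0],[0,0,0],[0,0,0]],"gripper":[0,0,0,0,0,0,0,0]}'; python3 go.py .458 -.099 .032
```

```text
cup [ 0.45826095 -0.09828819]
t: 30.25
ee_pos: [0.4591, -0.0974, 0.0389]
tcp_rot: [-0.515, 3.097, -0.0]
contact_force: [0.4, -1.0, -4.6]
width: 0.0406
grip_force: 40.0
t30.2 tcp [ 0.4591 -0.0974  0.0389] y-ang 108.9 tiltz [ 0.002  0.    -1.   ] w 0.0406 gf 40.0 q [ 0.14  0.36 -0.6   0.   -0.61 -1.38]
shift cm [ 0.15 -0.12  0.69] len 0.71 turn z deg 0
```

```bash
python3 -m inch '{"dr":[[0,0,0],[0,0,0],[0,0,0],[0,0,0]],"xyz":[[0,0,0.4],[0,0,0.25],[0,0,0],[0,0,0]],"gripper":[0,0,0,0]}'; python3 -m inch '{"dr":[[0,0,0],[0,0,0],[0,0,0],[0,0,0],[0,0,0],[0,0,-5],[0,0,-5],[0,0,-5],[0,0,-5],[0,0,0],[0,0,0]],"xyz":[[0,0,0],[0,0,0],[0,0,0],[0,0,0],[0,0,-2],[0,0,-5],[0,0,-5],[0,0,-5],[0,0,-4],[0,0,0],[0,0,0]],"gripper":[1,1,1,1,1,1,1,1,1,1,1]}'; python3 - <<'E'
from h import *
for n in('top','wrist'):
  c=snap(n,n+'9.png');W=cloud(c)
  roi=np.zeros((480,640),bool);roi[:310]=1
  for b,a,ce in blobs(roi&(W[...,2]>.055)&(W[...,2]<.08),100):
    P=W[b];r=cv2.minAreaRect((P[:,:2]*1000).astype(np.float32));print(n,a,ce.round(),[np.round(x,1) for x in r],np.nanmedian(P[:,2]))
E
```

```text
t: 30.75
ee_pos: [0.4585, -0.0976, 0.032]
tcp_rot: [-0.516, 3.099, -0.0]
contact_force: [-2.2, 0.6, 5.4]
width: 0.0412
grip_force: 40.0
t: 32.12
ee_pos: [0.4578, -0.0974, 0.2407]
tcp_rot: [1.044, -2.962, -0.001]
contact_force: [0.6, 0.2, -0.7]
width: 0.087
grip_force: 0.0
top 591 [109. 115.] [array([778.4, 355. ]), array([71.6, 35.1]), np.float64(17.9)] 0.06293260160429101
top 335 [521. 226.] [array([ 524.9, -426.8]), array([34.1, 37.5]), np.float64(41.5)] 0.0587115573707874
top 313 [464. 249.] [array([ 485.3, -316.7]), array([49.9, 21.2]), np.float64(51.2)] 0.0642141837950047
top 371 [529. 271.] [array([ 439.7, -433.2]), array([36.3, 38. ]), np.float64(37.8)] 0.05884442583504308
wrist 2129 [86. 84.] [array([ 487.9, -318.5]), array([51.1, 22. ]), np.float64(51.2)] 0.06676763451883584
wrist 1134 [318. 221.] [array([457.6, -97.6]), array([41. , 40.8]), np.float64(65.5)] 0.06675262639640853
```

View pics/top9.png

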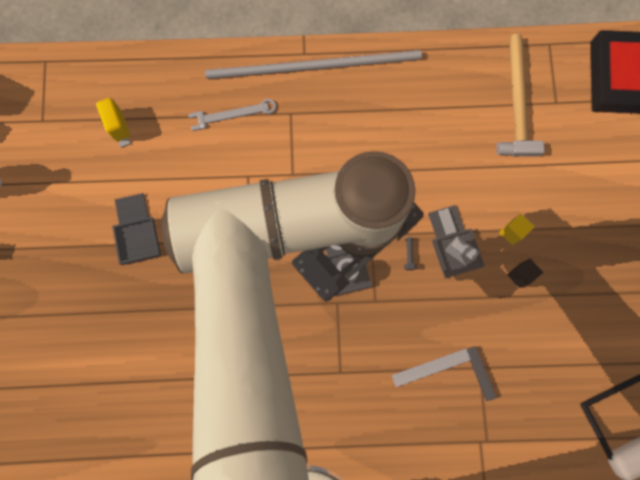

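View pics/wrist9.png

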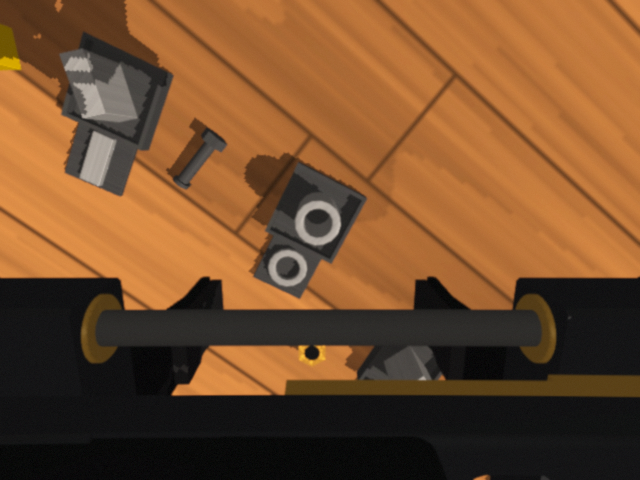

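The pipe (318,221) stands in the ring tray and the flat (95,85) in the flat tray. The square was measured in the square tray earlier. All are upright with tops at z = 0.067, the bolt and nut are undisturbed, and the gripper is clear.

```bash
python3 -c "
from workcell import robot
print(robot.close_job())"
```

```text
the job is handed in; nothing more can be done
None
```

The pipe, square and flat blanks each stand upright near the middle of their matching trays, the pipe having been parked in the spare tray on the way; the job is handed in at about 32 s, with no verdict returned.

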